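# Snap the lid onto the battery tub

## Robot

A 6-joint arm with a two-finger parallel gripper is mounted at the origin on a cart in front of the work surface, level with it; the furniture and walls round the work are solid. World frame = base frame: x ahead of the robot, y to its left, z up, the work surface at z = 0. Lengths are in m, angles in rad, forces in N, time in s.
With the tool pointing down it reaches from about 0.375 to 0.975 m from the base axis. Payload 3.8 kg.
Tool frame: the origin (TCP) lies where the fingers leave the gripper's body, on its centre line; the fingertips stand 73 mm ahead of it and the grasp point (between the pads) lies 54 mm ahead of it (nose_length is the distance from the TCP to the fingertips, in m); z points along the fingers, y is the line along which they close (so a half turn about z gives the same grasp; the last joint's range is limited). The gripper opens to 85 mm and grips with 20 to 120 N. Pads are 22 mm wide; open, the fingers measure 114 mm over their backs; the gripper's body (76 mm by 85 mm) begins 54 mm behind the grasp point. The pads swing forward as they close: fully open they stand 13 mm farther back than shut.
Start: joints at [-1.266, 0.264, 1.604, -0, 1.274, -0.037], TCP at [0.226, -0.636, 0.304] pointing down, gripper open.
Joint ranges: [-2.63, 2.63], [-0.94, 2.18], [0.31, 2.57], [-1.31, 4.45], [0, 2.66], [-2.55, 2.55]. Speed limits (rad/s): [2.57, 2.57, 3.14, 3.14, 3.14, 3.14].

## Interface

Orientations are given as a rotation vector (axis times angle).
In Python, from workcell import read_state, read_camera, calibration, finish_job, look_for, cut_out, tip_of, nose_length gives the robot as it stands.
- The arm moves only by the tool step_arm, never from a script. Its argument "targets" is a list of rows, each a list of 3 entries, a list of its own where there are three numbers: the turn, a rotation vector about the tool's x, y, z in rad, then the shift along the tool's x, y, z in mm, then the finger opening in mm, from 0 to 85.4. In form: [[[ax, ay, az], [x, y, z], grip], ...]. A call has 1 to 5 rows; each row shifts and turns the commanded pose from where the row before left it, along the tool's axes as they then stand; what a row does not reach is not made up. A row lasts 1/12 s, in which the tool goes at most 41.7 mm and 7.16 degrees, less where a joint would pass 70% of its speed; a pose out of reach is approached as far as the arm can. A call with a gripper value outside its range is refused whole. The fingers move at their own pace and stop on an object; "grip_force" is the grip in N (left out, the last holds). Time passes only in rows, so rows that do not move let the fingers close. It gives the time, the measured TCP pose, the force, the opening and the grip force at its end, in the units of the state.
- read_state(): the state, without advancing time (a new reading comes with each control period).
- read_camera(name): name is "scene" or "side" or "wrist"; returns the picture (420x560x3 uint8, red, green, blue); there is no depth.
- calibration(name): a dict with "camera_matrix" (3x3 intrinsics, pixels), "R" (3x3) and "t" (3): a world point X has camera coordinates R X + t. Camera axes: x right, y down, z forward; pixel columns grow to the right and rows downward; lengths in m; the calibration is good to about 2 mm. A picture is of the moment at which its call begins: read the wrist's pose just before it. calibration takes no time and is no camera call; for the wrist camera it gives the pose at the moment of the call.
- finish_job(): hands the job in; it is judged then, once.
Trained networks look in the newest picture that a camera, given by its name, has taken for a name from the list of things; names that differ only in an ending like _2 or _b are one class to them, and where a whole thing is asked for, a point or a joint stands for the part that bears it (a point fixed in the world has none). Each returns a list of dicts, best first, with "score" (0 to 1); they miss things now and then, are a little off and sometimes report something else, mostly with a low value. They report only what shows in the picture. A call takes as long as a camera call. They do not tell look-alikes from the thing itself.
- look_for(camera, query): "extent" ([left, top, right, bottom] in pixels, round what is visible of it).
- cut_out(camera, query): "region" (420x560 bool, what is visible of it) and "extent" ([left, top, right, bottom] in pixels, round what is visible of it).
- tip_of(camera, query): "at" ([row, column] in pixels: a listed point, or the origin of a listed thing).
The state is a dict: "time": time; "q": joint angles; "joint_vel": joint speeds; "joint_torque": joint torques, N m; "tool_pos": TCP position; "tcp_rot": TCP orientation; "wrist_force": force on the tool from outside, world axes, zero at the start; "torque": the same for the moment, N m; "width": opening from 0.0 (shut) to 1.0 (fully open); "grip_force": force on a finger pad.
Only numpy, scipy, OpenCV 4.12 (cv2) and the standard library are available. Lean on these libraries where they do the work, as an engineer would, in place of code of your own. Each camera call takes 0.05 s, during which the arm holds its last target. There are 200 camera calls.

## Task

The tub of spare batteries on the desk stands open. Put its blue lid on it and press it down until it snaps fully home under the tub's four tabs, then let go. Leave the smaller orange lid where it lies; it belongs to another tub.

Things in the scene. Friction and masses are not known exactly. Their poses are not given: they have to be found in the camera images.
- tub: Open round white tub with two batteries in it, fixed on a non-slip foot. Origin: centre of its underside, on the desk, z up. Height to the rim 65 mm; outer diameter 84 mm at the foot, 100 mm at the rim; mouth 92 mm. With the lid snapped home (flange lying on the rim) the lid's origin is 41 mm above this origin, on the tub's axis; a lid only laid on the tabs rests about 10 mm too high.
- tub_tabs (a point): Point on the tub's axis, level with the tops of its four blue spring tabs (84 mm above the desk), which stand round the rim, 59 mm from the axis outside; their sloped heads lean in to 48 mm. The lid's flange pushes them outward, then they spring back over it. Pressing the lid past them takes 6 to 10 N straight down on the knob.
- blue_lid: The tub's round blue lid, 60 g, loose, plug down on the desk. Origin: centre of the plug's underside, z up. Plug 24 mm high (diameter 66 mm below, tapering out to 86 mm at 16 mm), then a flange 102 mm across (24 to 28 mm up), then an upright knob, diameter 26 mm, 28 to 68 mm up: grip its upper 25 mm across any diameter (lower, wide-open fingers may catch the tabs) or press on it. Any yaw fits.
- orange_lid: A smaller orange lid of the same form, flange 72 mm across, same heights and knob, origin in the centre of the plug's underside. Loose, plug down on the desk; it does not fit this tub and is to be left alone.
There are look-alikes about, which are no part of the job. Leave any purple or turquoise look-alike of the blue_lid alone.

How it is judged:
On the way:
1. the blue lid has been lifted clear of the desk (height (world z) of blue_lid above 0.03 m), for 0.1 s.
At the end, for the whole second after the job is handed in: The blue lid is snapped home on the tub: its origin 36 to 45 mm above the tub's origin and within 10 mm of its axis, level within 0.1 rad, at rest; the orange lid lies within 30 mm of where it was (z of blue_lid in the frame of tub between 0.036 and 0.045 m and horizontal distance between blue_lid and tub below 0.01 m and angle between blue_lid's own z axis and vertical below 0.1 rad and linear speed of blue_lid below 0.02 m/s and distance of orange_lid from where it was at the start of the episode below 0.03 m); the robot touches nothing.
It fails at once if the orange lid was moved 30 mm or more (distance of orange_lid from where it was at the start of the episode above 0.03 m).
It also fails if it takes over 40 s, if anything falls off the work surface, if the arm or the gripper's body presses on something with over 40 N, if the wrist force passes 120 N, or if a joint passes its speed limit or range.

## Working session

There is one attempt and no reset: what is moved stays moved. The work goes in short steps, Python scripts to look and compute and a tool call to move; the robot and the scene stay as the last step left them, time stands still between calls to the robot, and variables do not carry over. Pictures are saved under pics/ and viewed, at most 10 in all, crops included, and the job is handed in when it is done.

Besides the shell and the picture viewer there is one more tool, called after ">>>" as name([rows], argument=value, ...), one row to a line, values as JSON. step_arm: Moves the arm, as the interface text tells. Its arguments: {"type":"object","properties":{"targets":{"type":"array","items":{"type":"array"}},"grip_force":{"type":"number"}},"required":["targets"]}

```bash
mkdir -p pics; python3 - <<'E'
from workcell import *
import cv2,numpy as np
ims=[]
for c in("scene","side"):
    im=read_camera(c); ims.append(im)
    for q in("tub","blue_lid","orange_lid"):
        for d in look_for(c,q)[:4]: print(c,q,round(d["score"],2),np.round(d["extent"]))
    for q in("tub_tabs","blue_lid","tub"):
        for d in tip_of(c,q)[:4]: print(c,"tip",q,round(d["score"],2),np.round(d["at"]))
    cv2.imwrite(f"pics/{c}0.png",im[...,::-1])
s=read_state();print(s)
E
```

```text
scene tub 0.91 [272. 205. 318. 256.]
scene blue_lid 0.76 [248. 315. 290. 362.]
scene blue_lid 0.66 [301. 159. 338. 193.]
scene blue_lid 0.59 [210. 231. 249. 269.]
scene orange_lid 0.8 [300. 115. 327. 138.]
scene orange_lid 0.17 [246. 315. 288. 360.]
scene tip tub_tabs 0.75 [220. 294.]
scene tip blue_lid 0.61 [177. 319.]
scene tip blue_lid 0.59 [255. 230.]
scene tip blue_lid 0.58 [337. 268.]
scene tip blue_lid 0.46 [222. 296.]
scene tip tub 0.57 [238. 292.]
side tub 0.78 [231. 204. 267. 248.]
side blue_lid 0.75 [229. 256. 276. 292.]
side blue_lid 0.62 [224. 173. 257. 200.]
side orange_lid 0.62 [264. 291. 306. 340.]
side tip tub_tabs 0.91 [208. 250.]
side tip blue_lid 0.82 [286. 252.]
side tip blue_lid 0.75 [196. 237.]
side tip blue_lid 0.63 [218. 302.]
side tip tub 0.73 [239. 250.]
{'time': 0.7, 'q': array([-1.26586507e+00,  2.63832747e-01,  1.60392222e+00, -4.37986545e-06,
        1.27368036e+00, -3.68446515e-02]), 'joint_vel': array([-3.43403599e-04, -7.71879133e-04, -1.09249702e-04, -4.00953720e-06,
        3.88959671e-04,  9.35178352e-05]), 'joint_torque': array([ 9.77041454e-04, -5.14844334e+01, -3.67609191e+01,  3.52959705e-05,
        6.84165043e-04,  1.11065205e-06]), 'tool_pos': array([ 0.2262754 , -0.63597725,  0.30396717]), 'tcp_rot': array([3.09567815e+00, 5.34226561e-01, 2.65072134e-05]), 'wrist_force': array([-0.31573398,  0.03970651,  0.02433641]), 'torque': array([0.04322404, 0.00304706, 0.02450586]), 'grip_force': 0.0, 'width': 1.000159897562359}
```

View pics/scene0.png

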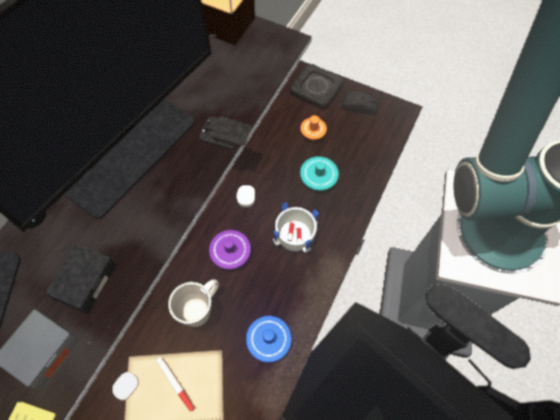

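View pics/side0.png

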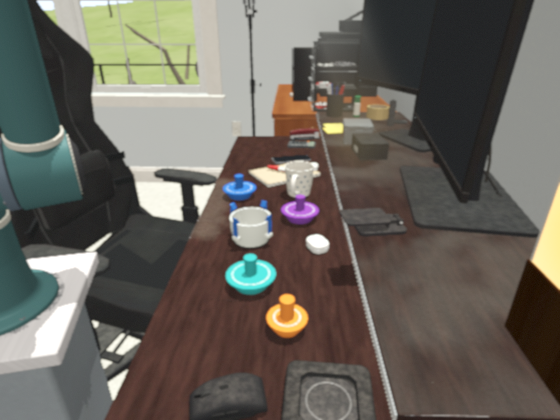

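The blue lid is at about (col 269, row 338) in scene and (239, 188) in side. The tub is at (295, 228) in scene and (250, 225) in side. The purple, turquoise and orange lids are separate.

```bash
cat > h.py <<'E'
from workcell import *
import cv2,numpy as np
from scipy.spatial.transform import Rotation as Ro
def P(c): 
    k=calibration(c); return np.array(k["camera_matrix"])@np.c_[k["R"],k["t"]]
def tri(a,b): # (row,col) scene, side
    X=cv2.triangulatePoints(P("scene"),P("side"),np.array(a[::-1],float),np.array(b[::-1],float))[:,0]; return X[:3]/X[3]
def plane(c,rc,z):
    M=P(c); H=M[:,[0,1,3]].copy(); H[:,2]+=M[:,2]*z
    x=np.linalg.solve(H,[rc[1],rc[0],1]); return x[:2]/x[2]
def totool(dw):  # world vector (m) -> tool mm
    return Ro.from_rotvec(read_state()["tcp_rot"]).inv().apply(dw)*1000
E
python3 - <<'E'
from h import *
print("tabs",tri((220,294),(208,250)),plane("scene",(220,294),.084),plane("side",(208,250),.084))
print("tub",tri((238,292),(239,250)),plane("scene",(238,292),0),plane("side",(239,250),0))
print("lid",tri((337,268),(196,237)),plane("scene",(337,268),0),plane("side",(196,237),0))
for n,rc in dict(or_=(128,314),tq=(174,319),pu=(250,230),mug=(300,192)).items(): print(n,plane("scene",rc,.03))
R=Ro.from_rotvec(read_state()["tcp_rot"]).as_matrix();print(R.round(3))
k=calibration("wrist");print(k, nose_length)
E
```

```text
tabs [0.5243919  0.13432028 0.08674168] [0.52778695 0.13265088] [0.52008674 0.13932155]
tub [ 0.52325245  0.14301372 -0.00497488] [0.52688819 0.14469314] [0.51626132 0.13433521]
lid [0.52248824 0.40225485 0.00101564] [0.52828907 0.40173357] [0.5139024  0.40364578]
or_ [ 0.53625455 -0.18565629]
tq [ 0.49431584 -0.04085115]
pu [0.66759306 0.22400907]
mug [0.72056171 0.36567105]
[[ 0.942  0.335  0.   ]
 [ 0.335 -0.942 -0.   ]
 [-0.     0.    -1.   ]]
{'camera_matrix': array([[318.27745662,   0.        , 282.13353022],
       [  0.        , 318.27745662, 207.60840271],
       [  0.        ,   0.        ,   1.        ]]), 'R': array([[ 3.35391506e-01, -9.42078818e-01,  1.94124159e-04],
       [-9.08176244e-01, -3.23266982e-01,  2.65921732e-01],
       [-2.50456477e-01, -8.93641892e-02, -9.63994603e-01]]), 't': array([-0.67286925, -0.03451256,  0.37827171])} 0.0726
```

>>> step_arm([
  [[0,0,0],[30,-25,0],85],
  [[0,0,0],[30,-25,0],85],
  [[0,0,0],[30,-25,0],85],
  [[0,0,0],[30,-25,0],85],
  [[0,0,0],[30,-25,0],85],
])

```text
time: 1.12
tool_pos: [0.3262, -0.4664, 0.304]
tcp_rot: [3.096, 0.533, 0.0]
wrist_force: [0.9, 0.5, 0.4]
width: 0.994
grip_force: 0.0
```

>>> step_arm([
  [[0,0,0],[30,-25,0],85],
  [[0,0,0],[30,-25,0],85],
  [[0,0,0],[30,-25,0],85],
  [[0,0,0],[30,-25,0],85],
  [[0,0,0],[30,-25,0],85],
])

```text
time: 1.53
tool_pos: [0.4257, -0.2981, 0.3043]
tcp_rot: [3.095, 0.534, 0.001]
wrist_force: [-0.2, -0.5, -0.2]
width: 0.996
grip_force: 0.0
```

>>> step_arm([
  [[0,0,0],[30,-25,0],85],
  [[0,0,0],[30,-25,0],85],
  [[0,0,0],[30,-25,0],85],
  [[0,0,0],[30,-25,0],85],
  [[0,0,0],[30,-25,0],85],
])

```text
time: 1.95
tool_pos: [0.5252, -0.13, 0.3043]
tcp_rot: [3.095, 0.534, 0.001]
wrist_force: [1.2, 0.5, 0.2]
width: 0.996
grip_force: 0.0
```

>>> step_arm([
  [[0,0,0],[11,-37,0],85],
  [[0,0,0],[11,-37,0],85],
  [[0,0,0],[11,-37,0],85],
  [[0,0,0],[11,-37,0],85],
  [[0,0,0],[11,-37,0],85],
])

```text
time: 2.37
tool_pos: [0.514, 0.0628, 0.3042]
tcp_rot: [3.096, 0.534, 0.001]
wrist_force: [0.5, -0.7, -0.3]
width: 0.996
grip_force: 0.0
```

```bash
cat > w.py <<'E'
from h import *
import sys
n=sys.argv[1]; s=read_state(); im=read_camera("wrist"); cv2.imwrite(f"pics/{n}.png",im[...,::-1])
k=calibration("wrist");print("cam",-np.array(k["R"]).T@k["t"],"tcp",s["tool_pos"].round(4),"F",s["wrist_force"].round(1))
for q,z in(("tub_tabs",.084),("tub",0),("blue_lid",float(sys.argv[2]))):
    for d in tip_of("wrist",q)[:3]: print(q,round(d["score"],2),np.round(d["at"]),plane("wrist",d["at"],z).round(4))
E
python3 w.py w1 0
```

```text
cam [0.57613181 0.09334805 0.3744282 ] tcp [0.514  0.0628 0.3042] F [ 0.5 -0.7 -0.3]
tub_tabs 0.95 [164. 212.] [0.5186 0.1385]
tub_tabs 0.36 [149. 223.] [0.5347 0.1327]
tub 0.8 [151. 224.] [0.5213 0.1404]
blue_lid 0.95 [225. 357.] [ 0.4904 -0.0429]
```

View pics/w1.png

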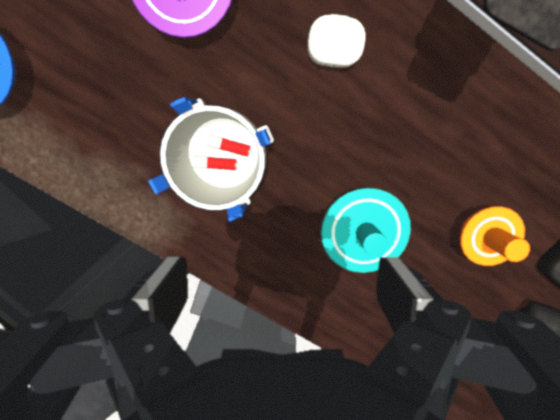

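The tub is centred at about pixel (213, 158), ringed by four blue tabs, which puts its axis at about (0.520, 0.139). Turquoise (365, 230) and orange (492, 237) are to the right. I'm moving on to the blue lid.

>>> step_arm([
  [[0,0,0],[10.5,-34.5,0],85],
  [[0,0,0],[10.5,-34.5,0],85],
  [[0,0,0],[10.5,-34.5,0],85],
  [[0,0,0],[10.5,-34.5,0],85],
  [[0,0,0],[10.5,-34.5,0],85],
])

```text
time: 2.98
tool_pos: [0.5066, 0.2408, 0.3041]
tcp_rot: [3.096, 0.53, 0.001]
wrist_force: [0.6, -0.4, -0.0]
width: 0.995
grip_force: 0.0
```

>>> step_arm([
  [[0,0,0],[10.5,-34.5,15],85],
  [[0,0,0],[10.5,-34.5,15],85],
  [[0,0,0],[10.5,-34.5,15],85],
  [[0,0,0],[0,0,0],85],
])

```text
time: 3.32
tool_pos: [0.5001, 0.352, 0.2552]
tcp_rot: [-3.095, -0.537, 0.006]
wrist_force: [-0.2, 0.1, -1.8]
width: 0.994
grip_force: 0.0
```

```bash
python3 w.py w2 0
```

```text
cam [0.56357546 0.37472643 0.3260153 ] tcp [0.5001 0.352  0.2552] F [-0.2  0.1 -1.8]
tub_tabs 0.79 [269. 533.] [0.5204 0.1337]
tub 0.6 [233. 473.] [0.5213 0.1348]
blue_lid 0.95 [ 69. 474.] [0.6706 0.2144]
blue_lid 0.72 [147. 238.] [0.5249 0.4061]
blue_lid 0.51 [267. 533.] [0.508  0.0511]
```

View pics/w2.png

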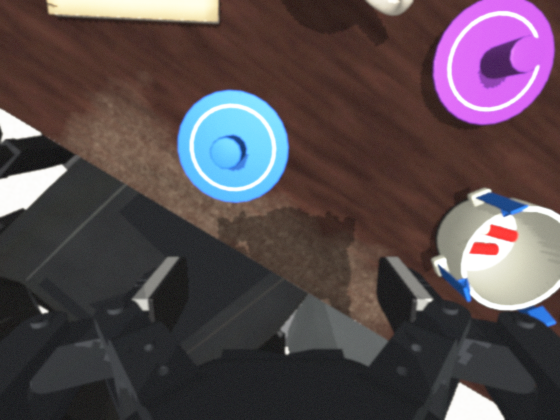

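Blue lid: flange centred at (233, 146), knob top at (227, 152).

```bash
python3 - <<'E'
from h import *
a=plane("wrist",(146,233),.028);b=plane("wrist",(152,227),.068);print(a,b)
s=read_state();t=(a+b)/2;print(t,s["tool_pos"],totool(np.r_[t,.110]-s["tool_pos"]),s["q"].round(2))
E
```

```text
[0.5273755  0.40730984] [0.5261222  0.40582788]
[0.52674885 0.40656886] [0.5018915  0.34758272 0.25910157] [ 43.10560191 -47.42099087 149.06940449] [ 0.57  0.17  1.8  -0.    1.17  1.8 ]
```

```bash
python3 - <<'E'
from h import *
im=read_camera("wrist"); s=read_state()
hsv=cv2.cvtColor(im,cv2.COLOR_RGB2HSV)
m=cv2.inRange(hsv,(98,100,60),(120,255,255)); m[:,330:]=0; m[250:]=0
n,l,st,c=cv2.connectedComponentsWithStats(m); i=1+np.argmax(st[1:,4]); print(st[i],c[i])
x,y,w,h,_=st[i]; t=plane("wrist",(y+h/2,x+w/2),.027)
print(t,s["tool_pos"],totool(np.r_[t,.110]-s["tool_pos"]))
E
```

```text
[ 189  110   77   78 4668] [227.24357326 148.34318766]
[0.52311065 0.41155767] [0.50199281 0.34748644 0.25957282] [ 41.13265465 -53.42816432 149.58826444]
```

>>> step_arm([
  [[0,0,0],[10.5,-12.5,26],85],
  [[0,0,0],[10.5,-12.5,26],85],
  [[0,0,0],[10.5,-12.5,26],85],
  [[0,0,0],[10,-12.5,26],85],
  [[0,0,0],[0,0,0],85],
])

```text
time: 3.98
tool_pos: [0.5224, 0.4086, 0.1497]
tcp_rot: [3.094, 0.532, -0.01]
wrist_force: [-1.2, -1.3, -1.4]
width: 0.993
grip_force: 0.0
```

>>> step_arm([
  [[0,0,0],[0,0,0],85],
  [[0,0,0],[0,0,0],85],
])

```text
time: 4.15
tool_pos: [0.5243, 0.4091, 0.1565]
tcp_rot: [-3.096, -0.532, -0.002]
wrist_force: [0.5, 0.3, 0.2]
width: 0.994
grip_force: 0.0
```

```bash
python3 - <<'E'
from h import *
im=read_camera("wrist"); s=read_state()
print(s["tool_pos"],s["tcp_rot"],s["q"].round(2))
M=P("wrist")
for t in((.524,.408,.068),(*s["tool_pos"][:2],.068),(*s["tool_pos"][:2],.028)):
    p=M@[*t,1];print(t,p[:2]/p[2])
cv2.imwrite("pics/w3.png",im[...,::-1])
E
```

```text
[0.5246035  0.40944014 0.15733354] [-3.09513548 -0.53209029 -0.00451629] [ 0.63  0.36  1.76 -0.    1.02  1.86]
(0.524, 0.408, 0.068) [288.43656292 251.9088526 ]
(np.float64(0.5246034972492204), np.float64(0.4094401359416643), 0.068) [286.30380747 250.10122679]
(np.float64(0.5246034972492204), np.float64(0.4094401359416643), 0.028) [285.56618389 226.37563855]
```

View pics/w3.png

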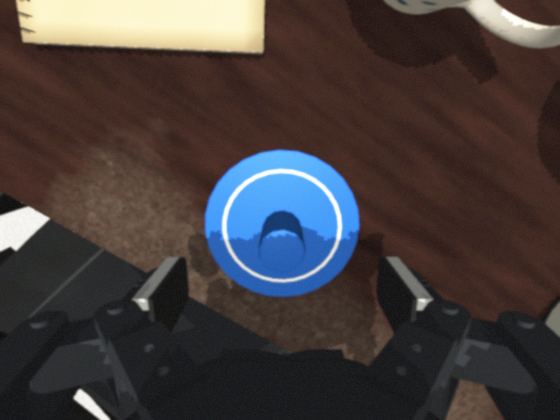

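The lid's flange is centred at (282, 224), against a predicted tool axis of (286, 226), so it is off by about 2 mm. I'm descending to grip the knob.

>>> step_arm([
  [[0,0,0],[1.5,-2.5,15],85],
  [[0,0,0],[0,0,15],85],
  [[0,0,0],[0,0,15],85],
  [[0,0,0],[0,0,0],85],
  [[0,0,0],[0,0,0],85],
])

```text
time: 4.62
tool_pos: [0.5223, 0.4118, 0.1073]
tcp_rot: [3.094, 0.534, -0.007]
wrist_force: [-0.5, 0.2, 0.6]
width: 0.996
grip_force: 0.0
```

>>> step_arm([
  [[0,0,0],[0,0,0],15],
  [[0,0,0],[0,0,0],15],
  [[0,0,0],[0,0,0],15],
  [[0,0,0],[0,0,0],15],
  [[0,0,0],[0,0,0],15],
], grip_force=50)

```text
time: 5.03
tool_pos: [0.5242, 0.4132, 0.1106]
tcp_rot: [-3.095, -0.534, -0.002]
wrist_force: [-0.4, 1.6, 17.4]
width: 0.294
grip_force: 27.2
```

>>> step_arm([
  [[0,0,0],[0,0,0],15],
  [[0,0,0],[0,0,0],15],
  [[0,0,0],[0,0,0],15],
  [[0,0,0],[0,0,0],15],
])

```text
time: 5.37
tool_pos: [0.5243, 0.4134, 0.1107]
tcp_rot: [-3.095, -0.534, -0.002]
wrist_force: [0.1, 0.2, 5.0]
width: 0.29
grip_force: 49.2
```

>>> step_arm([
  [[0,0,0],[0,0,-15],15],
  [[0,0,0],[0,0,-25],15],
  [[0,0,0],[0,0,-30],15],
  [[0,0,0],[0,0,-30],15],
  [[0,0,0],[0,0,-15],15],
])

```text
time: 5.78
tool_pos: [0.5249, 0.4137, 0.2297]
tcp_rot: [-3.094, -0.534, -0.007]
wrist_force: [0.6, 0.5, -0.3]
width: 0.29
grip_force: 49.1
```

>>> step_arm([
  [[0,0,0],[-8,21,0],15],
  [[0,0,0],[-10,27,0],15],
  [[0,0,0],[-10,27,0],15],
  [[0,0,0],[-10,27,0],15],
  [[0,0,0],[-10,27,0],15],
])

```text
time: 6.2
tool_pos: [0.5212, 0.274, 0.2252]
tcp_rot: [3.095, 0.535, -0.001]
wrist_force: [0.6, -0.1, -0.4]
width: 0.288
grip_force: 49.1
```

>>> step_arm([
  [[0,0,0],[-10,27,0],15],
  [[0,0,0],[-8,21,0],15],
  [[0,0,0],[0,0,0],15],
  [[0,0,0],[0,0,0],15],
  [[0,0,0],[0,0,0],15],
])

```text
time: 6.62
tool_pos: [0.521, 0.2243, 0.2253]
tcp_rot: [-3.096, -0.533, -0.0]
wrist_force: [0.0, 0.2, -0.4]
width: 0.294
grip_force: 49.2
```

```bash
python3 - <<'E'
from h import *
im=read_camera("wrist"); s=read_state()
print(s["tool_pos"],s["width"],s["wrist_force"].round(1))
cv2.imwrite("pics/w4.png",im[...,::-1])
M=P("wrist")
for q,z in(("tub_tabs",.084),("tub",0)):
    for d in tip_of("wrist",q)[:2]: print(q,round(d["score"],2),np.round(d["at"]),plane("wrist",d["at"],z).round(4))
S=read_camera("scene");D=tip_of("scene","tub_tabs");read_camera("side");E=tip_of("side","tub_tabs");print(D,E)
E
```

```text
[0.52104189 0.22473539 0.22521338] 0.2916713934930631 [-0.7 -0.1 -0.9]
tub_tabs 0.74 [259. 398.] [0.5207 0.139 ]
tub_tabs 0.6 [223. 364.] [0.5381 0.1724]
tub 0.85 [220. 367.] [0.5228 0.1402]
[{'at': [221.0, 295.1], 'score': 0.45}] [{'at': [209.5, 251.4], 'score': 0.86}]
```

View pics/w4.png

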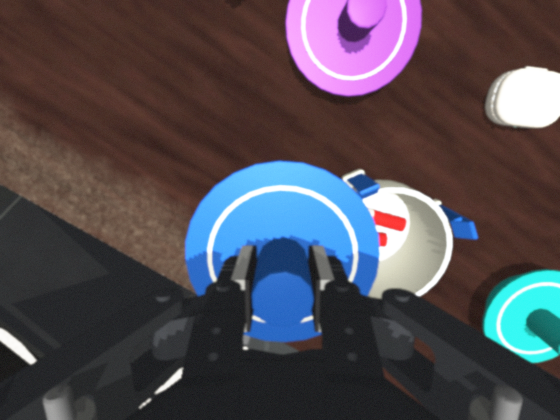

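The lid is held level, with its flange centred at (282, 250). The tub is at lower right, centred at about (400, 245), which agrees with (0.521, 0.139).

>>> step_arm([
  [[0,0,0],[-7,20,0],15],
  [[0,0,0],[-8,23,0],15],
  [[0,0,0],[-8,23,0],15],
  [[0,0,0],[-5.5,14,0],15],
  [[0,0,0],[0,0,0],15],
])

```text
time: 7.38
tool_pos: [0.5208, 0.1371, 0.2247]
tcp_rot: [3.095, 0.531, -0.001]
wrist_force: [-0.1, 0.4, -0.1]
width: 0.286
grip_force: 49.3
```

>>> step_arm([
  [[0,0,0],[0,0,0],15],
  [[0,0,0],[0,0,0],15],
  [[0,0,0],[0,0,0],15],
])

```text
time: 7.63
tool_pos: [0.5211, 0.1401, 0.2249]
tcp_rot: [-3.095, -0.536, -0.0]
wrist_force: [0.4, 0.6, -0.0]
width: 0.285
grip_force: 49.3
```

```bash
python3 - <<'E'
from h import *
s=read_state(); im=read_camera("wrist")
t=s["tool_pos"]; print(t,Ro.from_rotvec(s["tcp_rot"]).as_matrix().round(4)[:,2])
M=P("wrist"); p=M@[*t[:2],t[2]-.1107+.028,1]; print("flange pred",p[:2]/p[2])
p=M@[.521,.1395,.084,1]; print("tabs pred",p[:2]/p[2])
print(totool(np.r_[.521,.1395,t[2]]-t))
cv2.imwrite("pics/w5.png",im[...,::-1])
E
```

```text
[0.52108703 0.14007823 0.22493686] [ 1.e-04  4.e-04 -1.e+00]
flange pred [286.4733103  254.70521371]
tabs pred [286.124812  220.8781363]
[-2.76356207e-01  5.15312644e-01 -1.90722170e-04]
```

View pics/w5.png

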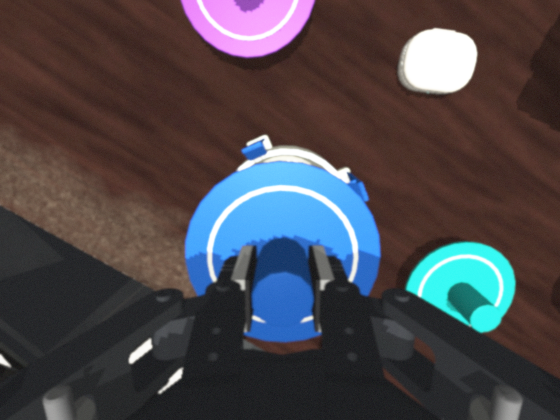

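```bash
python3 - <<'E'
from h import *
from scipy.optimize import least_squares
f=plane("wrist",(250.5,282.5),.142)
t=[plane("wrist",(149,257),.08),plane("wrist",(183,355),.08)]
d=t[1]-t[0]; m=(t[0]+t[1])/2; c=m+np.array([d[1],-d[0]])/2; c2=m-np.array([d[1],-d[0]])/2
print("flange",f,"tabsep",np.linalg.norm(d),c,c2)
im=cv2.imread("pics/w5.png"); h=cv2.cvtColor(im,cv2.COLOR_BGR2HSV)
pts=[]
for col in range(272,336,4):   # outer edge of the white rim
    r=next((r for r in range(135,185) if h[r,col,2]>150 and h[r,col,1]<70),None)
    if r: pts.append(plane("wrist",(r,col),.063))
p=np.array(pts); s=least_squares(lambda x:np.hypot(*(p-x).T)-.05,[.521,.1395],loss="soft_l1",f_scale=.001); print(len(p),s.x,np.abs(s.fun).max())
for n,x in(("tabs",c),("tabs2",c2),("rim",s.x)): print(n,totool(np.r_[x-f,0]))
E
```

```text
flange [0.52251185 0.14277695] tabsep 0.07059630291539275 [0.52566516 0.13869839] [0.59625726 0.13946867]
16 [0.51983184 0.14044353] 0.001187811665143139
tabs [ 1.59859999e+00  4.90127450e+00 -9.81654219e-04]
tabs2 [6.83407757e+01 2.79082281e+01 6.07494403e-03]
rim [-3.30848987e+00  1.29660819e+00 -9.94437532e-04]
```

>>> step_arm([
  [[0,0,0],[-1.5,2.5,10],15],
  [[0,0,0],[0,0,15],15],
  [[0,0,0],[0,0,15],15],
  [[0,0,0],[0,0,10],15],
  [[0,0,0],[0,0,0],15],
], grip_force=70)

```text
time: 8.1
tool_pos: [0.5183, 0.1362, 0.1716]
tcp_rot: [3.095, 0.535, -0.009]
wrist_force: [-0.1, -0.1, -0.7]
width: 0.285
grip_force: 68.7
```

>>> step_arm([
  [[0,0,0],[0,0,4],15],
  [[0,0,0],[0,0,4],15],
  [[0,0,0],[0,0,0],15],
  [[0,0,0],[0,0,0],15],
])

```text
time: 8.43
tool_pos: [0.5207, 0.1364, 0.1672]
tcp_rot: [-3.096, -0.534, -0.001]
wrist_force: [-0.1, 0.1, -0.2]
width: 0.288
grip_force: 68.7
```

>>> step_arm([
  [[0,0,0],[0,0,3],15],
  [[0,0,0],[0,0,3],15],
  [[0,0,0],[0,0,0],15],
  [[0,0,0],[0,0,0],15],
])

```text
time: 8.77
tool_pos: [0.5212, 0.1367, 0.1615]
tcp_rot: [-3.095, -0.534, -0.003]
wrist_force: [0.7, 1.7, -0.0]
width: 0.281
grip_force: 69.1
```

>>> step_arm([
  [[0,0,0],[0,0,2],15],
  [[0,0,0],[0,0,2],15],
  [[0,0,0],[0,0,2],15],
  [[0,0,0],[0,0,0],15],
  [[0,0,0],[0,0,0],15],
])

```text
time: 9.18
tool_pos: [0.5204, 0.1362, 0.1546]
tcp_rot: [3.096, 0.534, 0.0]
wrist_force: [1.2, 0.5, -0.1]
width: 0.283
grip_force: 69.3
```

>>> step_arm([
  [[0,0,0],[0,0,2],15],
  [[0,0,0],[0,0,2],15],
  [[0,0,0],[0,0,0],15],
  [[0,0,0],[0,0,0],15],
])

```text
time: 9.52
tool_pos: [0.5207, 0.1364, 0.1517]
tcp_rot: [-3.096, -0.534, -0.001]
wrist_force: [-0.9, -0.1, 7.1]
width: 0.277
grip_force: 71.6
```

```bash
python3 - <<'E'
from h import *
s=read_state();print(s["tool_pos"],s["wrist_force"].round(1),s["torque"].round(2))
a=read_camera("side")[150:290,170:330];b=read_camera("scene")[160:300,220:380]
cv2.imwrite("pics/c6.png",cv2.resize(np.hstack([a,b]),(800,350),interpolation=cv2.INTER_CUBIC)[...,::-1])
E
```

```text
[0.52069392 0.13637359 0.15172715] [-0.9 -0.1  7.1] [ 0.13  0.17 -0.02]
```

View pics/c6.png

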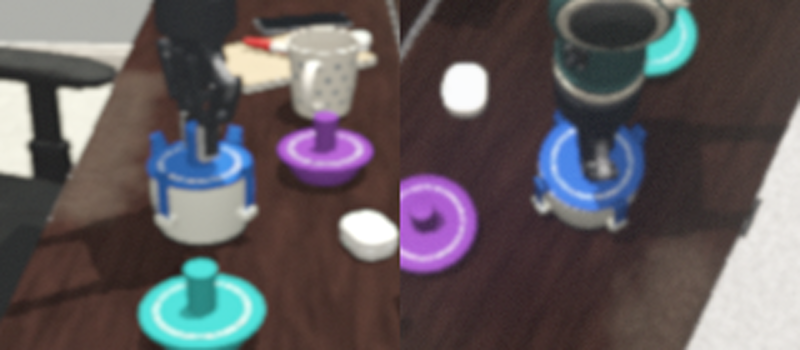

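The lid sits over the rim in both views and the force has reached 7 N. I'll press further to confirm it is home.

>>> step_arm([
  [[0,0,0],[0,0,1.5],15],
  [[0,0,0],[0,0,1.5],15],
  [[0,0,0],[0,0,0],15],
  [[0,0,0],[0,0,0],15],
])

```text
time: 9.95
tool_pos: [0.5221, 0.1367, 0.1517]
tcp_rot: [-3.096, -0.534, -0.006]
wrist_force: [-4.7, -1.1, 20.4]
width: 0.281
grip_force: 73.0
```

>>> step_arm([
  [[0,0,0],[0,0,1.5],15],
  [[0,0,0],[0,0,1.5],15],
  [[0,0,0],[0,0,0],15],
  [[0,0,0],[0,0,0],15],
])

```text
time: 10.28
tool_pos: [0.5237, 0.137, 0.1516]
tcp_rot: [-3.096, -0.534, -0.011]
wrist_force: [-7.4, -1.9, 33.5]
width: 0.282
grip_force: 74.5
```

At 33 N it is on a hard stop, exactly at the expected home height. I'll unload, open a little and retreat.

>>> step_arm([
  [[0,0,0],[0,0,-3],15],
  [[0,0,0],[0,0,-3],15],
  [[0,0,0],[0,0,0],45],
  [[0,0,0],[0,0,0],45],
  [[0,0,0],[0,0,0],45],
])

```text
time: 10.7
tool_pos: [0.5194, 0.1361, 0.1497]
tcp_rot: [3.096, 0.534, -0.004]
wrist_force: [0.3, -0.6, -0.0]
width: 0.523
grip_force: 0.0
```

>>> step_arm([
  [[0,0,0],[0,0,0],45],
  [[0,0,0],[0,0,-10],45],
  [[0,0,0],[0,0,-20],45],
  [[0,0,0],[0,0,-30],45],
  [[0,0,0],[0,0,-30],45],
])

```text
time: 11.12
tool_pos: [0.5194, 0.1361, 0.241]
tcp_rot: [3.096, 0.534, -0.005]
wrist_force: [0.8, 0.9, -0.2]
width: 0.526
grip_force: 0.0
```

>>> step_arm([
  [[0,0,0],[-20,0,-30],45],
  [[0,0,0],[-20,0,0],45],
  [[0,0,0],[0,0,0],45],
  [[0,0,0],[0,0,0],45],
  [[0,0,0],[0,0,0],45],
])

```text
time: 11.53
tool_pos: [0.4827, 0.123, 0.2704]
tcp_rot: [-3.096, -0.534, 0.001]
wrist_force: [-0.1, 0.3, -0.6]
width: 0.525
grip_force: 0.0
```

```bash
python3 - <<'E'
from h import *
s=read_state();print(s["tool_pos"],s["wrist_force"].round(1),s["width"])
a=read_camera("side")[150:290,170:330]; A=tip_of("side","blue_lid"); w=read_camera("wrist")
S=read_camera("scene");B=tip_of("scene","blue_lid")
for x in A: print("side",x["at"],plane("side",x["at"],.041),x["score"])
for x in B: print("scene",x["at"],plane("scene",x["at"],.041),x["score"])
cv2.imwrite("pics/c7.png",np.hstack([cv2.resize(a,(400,350),interpolation=cv2.INTER_CUBIC),cv2.resize(w,(400,350))])[...,::-1])
E
```

```text
[0.48270114 0.12295609 0.2704183 ] [-0.1  0.3 -0.6] 0.5251582116252352
side [285.4, 251.4] [ 0.48598945 -0.10599589] 0.93
side [216.9, 301.2] [0.65185405 0.14724512] 0.65
side [226.1, 248.2] [0.51238628 0.1277125 ] 0.58
scene [253.7, 227.6] [0.66866577 0.23858234] 0.95
scene [229.2, 295.1] [0.52225015 0.13682503] 0.66
scene [179.0, 318.8] [ 0.49170185 -0.01908341] 0.55
```

View pics/c7.png

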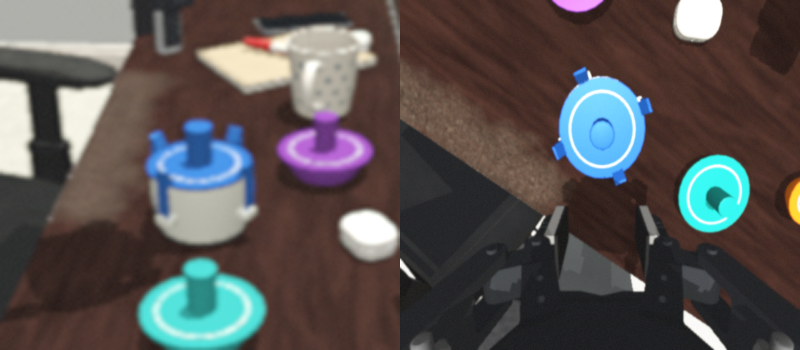

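The lid lies level on the rim inside all four tabs, and the gripper is clear.

```bash
python3 -c "
from workcell import *
print(finish_job())"
```

```text
the job is handed in; nothing more can be done
None
```

The blue lid is pressed home on the tub under its four tabs, stopping at the expected home height. The gripper is clear, the orange lid was not touched, and the job is handed in, though the hand-in gave no verdict.

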